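# Put the pigment droppers back into the colour caddy

## Task

Tidy the resin bench: stand each of the four dropper bottles with a pointed black nose upright in the caddy bay whose floor plate has its own colour, and let go. Leave the two look-alike bottles with flat white caps where they stand, and do not tip any bottle over.

Things in the scene. Friction and masses are not known exactly. Their poses are not given: they have to be found in the camera images.
- dropper_green: the green dropper bottle, loose and upright on the table: a plain green cylinder 32 mm across and 62 mm tall, a sloping shoulder, then a narrow black cap and a pointed black nose, 92 mm tall in all, 30 to 65 g. Origin: centre of its underside; z up its axis. Grip it anywhere on the cylinder; a grip about 45 mm above its underside lets the fingertips pass over the caddy's walls
- dropper_blue: the blue dropper bottle, loose and upright on the table: a plain blue cylinder 32 mm across and 62 mm tall, a sloping shoulder, then a narrow black cap and a pointed black nose, 92 mm tall in all, 30 to 65 g. Origin: centre of its underside; z up its axis. Grip it anywhere on the cylinder; a grip about 45 mm above its underside lets the fingertips pass over the caddy's walls
- dropper_red: the red dropper bottle, loose and upright on the table: a plain red cylinder 32 mm across and 62 mm tall, a sloping shoulder, then a narrow black cap and a pointed black nose, 92 mm tall in all, 30 to 65 g. Origin: centre of its underside; z up its axis. Grip it anywhere on the cylinder; a grip about 45 mm above its underside lets the fingertips pass over the caddy's walls
- dropper_yellow: the yellow dropper bottle, loose and upright on the table: a plain yellow cylinder 32 mm across and 62 mm tall, a sloping shoulder, then a narrow black cap and a pointed black nose, 92 mm tall in all, 30 to 65 g. Origin: centre of its underside; z up its axis. Grip it anywhere on the cylinder; a grip about 45 mm above its underside lets the fingertips pass over the caddy's walls
- flatcap_green: a look-alike that does not belong in the caddy: a bottle with the same green cylinder (32 mm across, 62 mm tall) but a broad flat white cap 29 mm across, 82 mm tall in all, loose and upright on the table. Origin: centre of its underside; z up
- flatcap_red: a look-alike that does not belong in the caddy: a bottle with the same red cylinder (32 mm across, 62 mm tall) but a broad flat white cap 29 mm across, 82 mm tall in all, loose and upright on the table. Origin: centre of its underside; z up
- plate_green: the green floor plate, 58 x 58 x 4 mm, of one bay of the fixed wooden caddy. Origin: centre of its underside, 6 mm above the table; bottles stand on its top, 10 mm above the table. Four bays in a row along the plate's y, 66 mm apart, each 60 mm square inside, 6 mm walls rising to 26 mm above the table; caddy 72 x 270 mm. x points across the row. Colours change bays between starts
- plate_blue: the blue floor plate, 58 x 58 x 4 mm, of one bay of the fixed wooden caddy. Origin: centre of its underside, 6 mm above the table; bottles stand on its top, 10 mm above the table. Four bays in a row along the plate's y, 66 mm apart, each 60 mm square inside, 6 mm walls rising to 26 mm above the table; caddy 72 x 270 mm. x points across the row. Colours change bays between starts
- plate_red: the red floor plate, 58 x 58 x 4 mm, of one bay of the fixed wooden caddy. Origin: centre of its underside, 6 mm above the table; bottles stand on its top, 10 mm above the table. Four bays in a row along the plate's y, 66 mm apart, each 60 mm square inside, 6 mm walls rising to 26 mm above the table; caddy 72 x 270 mm. x points across the row. Colours change bays between starts
- plate_yellow: the yellow floor plate, 58 x 58 x 4 mm, of one bay of the fixed wooden caddy. Origin: centre of its underside, 6 mm above the table; bottles stand on its top, 10 mm above the table. Four bays in a row along the plate's y, 66 mm apart, each 60 mm square inside, 6 mm walls rising to 26 mm above the table; caddy 72 x 270 mm. x points across the row. Colours change bays between starts
Things that resemble listed ones, but are neither listed nor needed, are in the scene too. What is shaped like the dropper_red but purple is not meant.

How it is judged:
By the outcome, as a careful person would: the job done as asked, in the order asked, and still so for the second after the job is handed in, with the robot touching nothing.
It also fails if it takes over 112 s, if anything falls off the work surface, if the arm or the gripper's body presses on something with over 40 N, if the wrist force passes 120 N, or if a joint passes its speed limit or range.

## Robot

A 6-joint arm with a two-finger parallel gripper is mounted at the origin on the work surface. World frame = base frame: x ahead of the robot, y to its left, z up, the work surface at z = 0. Lengths are in m, angles in rad, forces in N, time in s.
With the tool pointing down it reaches from about 0.4 to 0.925 m from the base axis. Payload 12.5 kg.
Tool frame: the origin (TCP) lies on the centre line of the jaws, within the pads' length; the fingertips stand 8 mm ahead of it and the grasp point (between the pads) lies 11 mm behind it; z points along the fingers, y is the direction in which the jaws open and shut (so a half turn about z gives the same grasp; the last joint's range is limited). The gripper opens to 95 mm and grips with 3 to 60 N. Pads are 20 mm wide; open, the fingers measure 119 mm over their backs; the gripper's body (75 mm by 180 mm) begins 59 mm behind the grasp point.
Start: joints at [1.219, 0.491, 1.559, -0, 1.092, -0.106], TCP at [0.152, 0.606, 0.199] pointing down, gripper open.
Joint ranges: [-3.1, 3.1], [-0.84, 2.19], [0.05, 2.79], [-1.13, 4.28], [0.06, 2.93], [-2.69, 2.69]. Speed limits (rad/s): [2.22, 2.22, 2.79, 3.14, 3.14, 3.14].

## Interface

Orientations are given as a unit quaternion [w, x, y, z].
In Python, from cell import status, cams, manip gives the robot as it stands. The module is installed in compiled form; this text tells all that it offers.
- The arm moves only by the shell command python3 -m pendant 'ROWS' [FORCE]. ROWS is JSON, a list of rows, each an object of numbers: "dx", "dy", "dz": the shift along the tool's x, y, z in cm; "rx", "ry", "rz": the turn, a rotation vector about the tool's x, y, z in degrees; "gripper": the opening in per cent of the stroke, from 0 (shut) to 100 (fully open). In form: [{"dx": .., "dy": .., "dz": .., "rx": .., "ry": .., "rz": .., "gripper": ..}, ...]. A call has 1 to 12 rows; each row shifts and turns the pose as measured when the row begins, along the tool's axes as they then stand; what a row does not reach is not made up. A row lasts 1/12 s, in which the tool goes at most 41.7 mm and 7.16 degrees, less where a joint would pass 70% of its speed; a pose out of reach is approached as far as the arm can. A call with a gripper value outside its range is refused whole. The fingers move at their own pace and stop on an object; FORCE is the grip in N (left out, the last holds). Time passes only in rows, so rows that do not move let the fingers close. It gives the time, the measured TCP pose, the force and the opening at its end, in the units of the state.
- status.observe(): the state, without advancing time (a new reading comes with each control period).
- cams.get_image(name): name is "scene" or "top" or "wrist"; returns a dict with "image" (384x512x3 uint8, red, green, blue), "intrinsics" (3x3 intrinsics, pixels), "k1" (the pictures are not rectified: a ray, as slopes to the right and down, at radius r is drawn at 1 + k1 r^2 times it, then the intrinsics apply), "rvec" (rotation vector, rad) and "tvec" (3), from world to camera coordinates, as OpenCV has them; the wrist camera has in their place "hand_eye" (4x4, takes a point from camera to tool coordinates, whose origin is the TCP and whose axes are the flange's). Camera axes: x right, y down, z forward; pixel columns grow to the right and rows downward; lengths in m; the calibration is good to about 2 mm. A picture is of the moment at which its call begins: read the wrist's pose just before it. There is no depth.
- manip.finish_job(): hands the job in, once; it reports no verdict.
The state is a dict: "clock": time; "joint_pos": joint angles; "qvel": joint speeds; "tau": joint torques, N m; "tcp_pos": TCP position; "tool_rot": TCP orientation; "wrist_force": force on the tool from outside, world axes, zero at the start; "moment": the same for the moment, N m; "opening": opening from 0.0 (shut) to 1.0 (fully open).
Only numpy, scipy, OpenCV 4.12 (cv2) and the standard library are available. Lean on these libraries where they do the work, as an engineer would, in place of code of your own. Each camera call takes 0.05 s, during which the arm holds its last target. There are 200 camera calls.

## Working session

There is one attempt and no reset: what is moved stays moved. The work goes in short steps, Python scripts to look and compute and a shell command to move; the robot and the scene stay as the last step left them, time stands still between calls to the robot, and variables do not carry over. Pictures are saved under pics/ and viewed, about 12 in all and at most 16, crops included, and the job is handed in when it is done.

```bash
mkdir -p pics; python3 - <<'E'
from cell import status,cams
import cv2
s=status.observe();print({k:s[k] for k in('clock','tcp_pos','tool_rot','opening')})
for n in('scene','top'):
    d=cams.get_image(n);cv2.imwrite(f'pics/{n}0.png',d['image'][:,:,::-1]);print(n,d['intrinsics'],d['k1'],d['rvec'],d['tvec'])
E
```

```text
{'clock': 0.0, 'tcp_pos': array([0.15197637, 0.60598149, 0.19800465]), 'tool_rot': array([-1.23043437e-04,  1.22598919e-01,  9.92456161e-01, -5.07608771e-04]), 'opening': 1.0016227736775167}
scene [[444.4246698    0.         257.11244504]
 [  0.         444.4246698  192.52803498]
 [  0.           0.           1.        ]] -0.17259296892920564 [ 2.26513494  1.35011015 -0.40421592] [-0.26968661 -0.38737126  1.26439372]
top [[405.1169635   0.        255.9557771]
 [  0.        405.1169635 188.7247592]
 [  0.          0.          1.       ]] -0.07606628556756595 [ 2.17080455 -2.15778627  0.14018618] [-0.00452712  0.52462288  0.81664723]
```

View pics/top0.png

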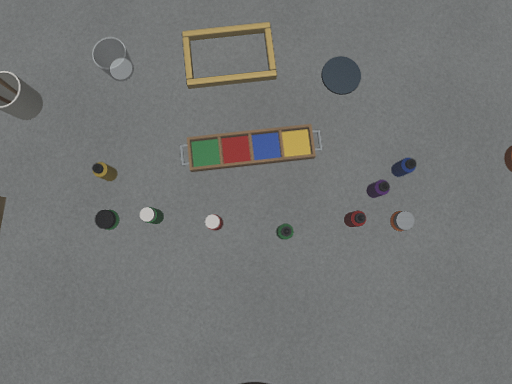

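View pics/scene0.png

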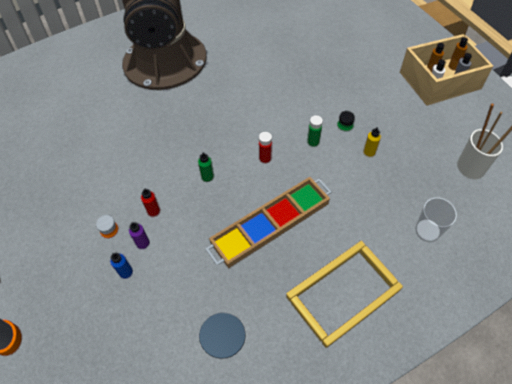

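Candidates (top view):
- **Green:** dropper (285,231); not the flatcap (150,215) or the black-lidded jar (107,219).
- **Red:** dropper (356,218); not the flatcap (214,222), purple (378,188) or orange jar (403,220).
- **Blue:** dropper (405,167).
- **Yellow:** dropper (103,171).

The plates from left to right are green, red, blue, yellow.

```bash
cat > h.py <<'E'
import numpy as np,cv2
from scipy.spatial.transform import Rotation as R
from cell import status,cams
def ext(d,s=None):
    if 'rvec' in d:
        Rm=cv2.Rodrigues(np.array(d['rvec']))[0]; return Rm.T,-Rm.T@np.ravel(d['tvec'])
    q=s['tool_rot'];Rt=R.from_quat(np.r_[q[1:],q[0]]).as_matrix();H=np.array(d['hand_eye'])
    return Rt@H[:3,:3],Rt@H[:3,3]+s['tcp_pos']
def ray(d,uv,s=None):
    K=d['intrinsics'];p=(np.array(uv,float)-[K[0,2],K[1,2]])/K[0,0];q=p.copy()
    for _ in range(20): q=p/(1+d['k1']*(q@q))
    Rc,c=ext(d,s);return c,Rc@np.r_[q,1]
def onz(d,uv,z,s=None):
    c,v=ray(d,uv,s);return (c+v*(z-c[2])/v[2])
def tri(rs):
    A=np.zeros((3,3));b=np.zeros(3)
    for c,v in rs:
        v=v/np.linalg.norm(v);P=np.eye(3)-np.outer(v,v);A+=P;b+=P@c
    return np.linalg.solve(A,b)
HUE={'green':(45,85),'blue':(105,125),'red':(172,8),'yellow':(18,33)}
def mask(img,c,smin=110,vmin=40):
    h=cv2.cvtColor(img,cv2.COLOR_RGB2HSV);a,b=HUE[c];H=h[...,0]
    m=((H>=a)&(H<=b)) if a<b else ((H>=a)|(H<=b))
    return (m&(h[...,1]>smin)&(h[...,2]>vmin)).astype(np.uint8)
def blobs(img,c,amin=25,**k):
    n,l,st,ce=cv2.connectedComponentsWithStats(mask(img,c,**k));return [(st[i],ce[i]) for i in range(1,n) if st[i][4]>=amin]
E
python3 - <<'E'
from h import *
t=cams.get_image('top');s=cams.get_image('scene')
for c in HUE:
    for n,d,z in(('top',t,.03),('scene',s,.03)):
        for st,ce in blobs(d['image'],c): print(c,n,st,ce.round(),'z.03',onz(d,ce,.03)[:2].round(3),'z.01',onz(d,ce,.01)[:2].round(3))
big=np.hstack([cv2.resize(t['image'][130:250,a:a+135],None,fx=2.9,fy=4,interpolation=2) for a in(80,290)])
cv2.imwrite('pics/crop.png',big[:,:,::-1])
E
```

```text
green scene [338 121  15  10  76] [344. 127.] z.03 [0.483 0.291] z.01 [0.471 0.303]
green scene [308 126  14  20 196] [314. 136.] z.03 [0.472 0.208] z.01 [0.459 0.219]
green scene [198 158  15  23 235] [206. 169.] z.03 [ 0.438 -0.062] z.01 [ 0.424 -0.058]
green scene [291 184  32  27 486] [306. 197.] z.03 [0.611 0.101] z.01 [0.601 0.109]
blue top [252 133  29  27 638] [266. 146.] z.03 [ 0.617 -0.022] z.01 [ 0.622 -0.022]
blue top [401 158  14  15  82] [406. 166.] z.03 [ 0.576 -0.322] z.01 [ 0.58 -0.33]
blue scene [241 213  34  30 554] [258. 227.] z.03 [ 0.626 -0.027] z.01 [ 0.617 -0.023]
blue scene [110 254  22  24 292] [122. 267.] z.03 [ 0.575 -0.316] z.01 [ 0.564 -0.318]
red top [221 135  30  29 702] [235. 149.] z.03 [0.609 0.043] z.01 [0.614 0.043]
red top [351 211  14  15  84] [356. 219.] z.03 [ 0.463 -0.211] z.01 [ 0.464 -0.216]
red scene [259 142  13  21 199] [265. 152.] z.03 [0.46  0.081] z.01 [0.447 0.088]
red scene [141 192  19  24 261] [151. 204.] z.03 [ 0.464 -0.209] z.01 [ 0.451 -0.208]
red scene [266 198  34  29 539] [283. 212.] z.03 [0.619 0.037] z.01 [0.609 0.043]
yellow top [282 129  29  28 685] [296. 143.] z.03 [ 0.625 -0.086] z.01 [ 0.629 -0.088]
yellow top [ 93 163  15  15  88] [102. 171.] z.03 [0.561 0.326] z.01 [0.565 0.334]
yellow scene [428   0  40  36 372] [449.  19.] z.03 [0.266 0.857] z.01 [0.248 0.883]
yellow scene [364 132  17  25 261] [371. 144.] z.03 [0.561 0.316] z.01 [0.55  0.329]
yellow scene [265 195  25  14  35] [277. 201.] z.03 [0.589 0.04 ] z.01 [0.578 0.046]
yellow scene [292 198  18  15  35] [299. 206.] z.03 [0.624 0.074] z.01 [0.614 0.081]
yellow scene [213 226  38  35 716] [232. 243.] z.03 [ 0.634 -0.092] z.01 [ 0.625 -0.089]
yellow scene [ 287  241  115  106 2381] [343. 292.] z.03 [0.834 0.051] z.01 [0.829 0.058]
```

View pics/crop.png

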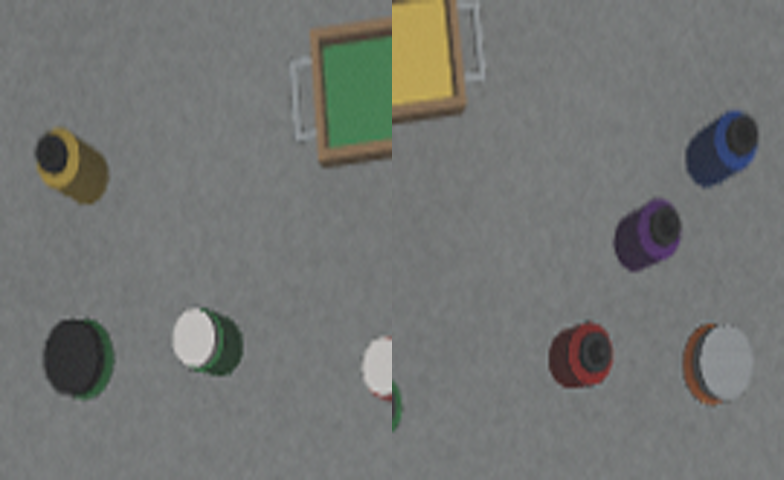

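```bash
python3 - <<'E'
from h import *
t=cams.get_image('top');s=cams.get_image('scene')
print('crop pts',[onz(t,p,.031)[:2].round(3) for p in((105.2,171.8),(403.8,167.5),(355.2,218.8),(285,231.5))])
# whole-cylinder masks, low thresholds, at expected spots
for n,d,P in(('top',t,dict(yellow=(105,171),blue=(404,167),red=(355,219),green=(285,231))),('scene',s,dict(yellow=(371,144),blue=(122,267),red=(151,204),green=(206,169)))):
    for c,p in P.items():
        for st,ce in blobs(d['image'],c,smin=70,vmin=20):
            if np.hypot(*(ce-p))<8: print(n,c,st,ce.round(1),onz(d,ce,.031)[:2].round(3))
for p in((401,68),(403,50),(430,103),(491,68),(440,50),(460,180),(420,215)): print('box/holders',p,onz(s,p,.0)[:2].round(2),onz(s,p,.1)[:2].round(2))
E
```

```text
crop pts [array([0.559, 0.318]), array([ 0.572, -0.317]), array([ 0.463, -0.209]), array([ 0.436, -0.062])]
top yellow [ 93 162  24  19 241] [106.2 172.2] [0.558 0.316]
top blue [392 158  24  19 227] [401.4 168. ] [ 0.571 -0.312]
top red [345 211  21  16 171] [352.9 219.4] [ 0.461 -0.204]
top green [278 224  15  15 102] [284.3 231.6] [ 0.436 -0.061]
scene yellow [364 132  17  25 279] [371.3 144.4] [0.561 0.316]
scene blue [110 253  23  26 320] [121.9 266.7] [ 0.575 -0.316]
scene red [141 191  19  26 283] [150.7 204.4] [ 0.465 -0.208]
scene green [198 157  16  25 266] [205.8 169.2] [ 0.438 -0.062]
box/holders (401, 68) [0.36 0.58] [0.43 0.49]
box/holders (403, 50) [0.3  0.64] [0.38 0.54]
box/holders (430, 103) [0.5  0.57] [0.56 0.48]
box/holders (491, 68) [0.48 0.85] [0.54 0.72]
box/holders (440, 50) [0.35 0.75] [0.43 0.64]
box/holders (460, 180) [0.74 0.47] [0.77 0.39]
box/holders (420, 215) [0.76 0.32] [0.79 0.25]
```

```bash
python3 -m pendant '[{"rz":6.9,"dz":-0.5},{"rz":6.9,"dz":-0.5},{"rz":6.9,"dz":-0.5},{"rz":6.9,"dz":-0.5},{"rz":6.9,"dz":-0.5},{"rz":6.9,"dz":-0.5},{"rz":6.9,"dz":-0.5},{"rz":6.9},{"rz":6.9},{"rz":6.9},{"rz":6.9},{}]'
python3 -c "
from h import *
s=status.observe();print(s['tcp_pos'],s['joint_pos'].round(2),R.from_quat(np.r_[s['tool_rot'][1:],s['tool_rot'][0]]).as_matrix().round(3))"
```

```text
[0.15203004 0.60615971 0.19835992] [ 1.22  0.49  1.56 -0.    1.09 -0.11] [[-0.97   0.243 -0.   ]
 [ 0.243  0.97  -0.   ]
 [ 0.    -0.    -1.   ]]invalid input
```

```bash
python3 -m pendant '[{"dx":0,"dy":0,"dz":-0.5,"rx":0,"ry":0,"rz":6.9,"gripper":100},{"dx":0,"dy":0,"dz":-0.5,"rx":0,"ry":0,"rz":6.9,"gripper":100}]' 20
python3 -m pendant '[{"dz":-0.5,"rz":6.9},{"dz":-0.5,"rz":6.9,"gripper":100}]'
```

```text
clock: 0.47
tcp_pos: [0.1519, 0.6057, 0.2074]
tool_rot: [-0.0, 0.242, 0.97, -0.001]
wrist_force: [0.6, -0.1, -0.9]
opening: 1.0invalid input
```

```bash
python3 -m pendant '[{"dx":0,"dy":0,"dz":-0.5,"rx":0,"ry":0,"rz":6.9,"gripper":100},{"dx":0,"dy":0,"dz":-0.5,"rx":0,"ry":0,"rz":6.9,"gripper":100},{"dx":0,"dy":0,"dz":-0.5,"rx":0,"ry":0,"rz":6.9,"gripper":100},{"dx":0,"dy":0,"dz":-0.5,"rx":0,"ry":0,"rz":6.9,"gripper":100},{"dx":0,"dy":0,"dz":-0.5,"rx":0,"ry":0,"rz":6.9,"gripper":100},{"dx":0,"dy":0,"dz":-0.5,"rx":0,"ry":0,"rz":6.9,"gripper":100},{"dx":0,"dy":0,"dz":-0.5,"rx":0,"ry":0,"rz":6.9,"gripper":100},{"dx":0,"dy":0,"dz":0,"rx":0,"ry":0,"rz":6.9,"gripper":100},{"dx":0,"dy":0,"dz":0,"rx":0,"ry":0,"rz":6.9,"gripper":100},{"dx":0,"dy":0,"dz":0,"rx":0,"ry":0,"rz":0,"gripper":100}]'
python3 -c "
from h import *
s=status.observe();print(s['tcp_pos'],s['joint_pos'].round(2),R.from_quat(np.r_[s['tool_rot'][1:],s['tool_rot'][0]]).as_matrix().round(3))"
```

```text
clock: 1.3
tcp_pos: [0.1518, 0.6055, 0.2445]
tool_rot: [0.001, 0.725, 0.689, -0.001]
wrist_force: [-0.7, 0.5, -0.4]
opening: 1.004
[0.15178081 0.60553602 0.24448136] [1.22 0.45 1.5  0.   1.19 1.27] [[ 0.051  0.999 -0.001]
 [ 0.999 -0.051 -0.003]
 [-0.003 -0.001 -1.   ]]
```

```bash
python3 -m pendant '[{"dx":-3.6,"dy":2,"dz":0,"rx":0,"ry":0,"rz":-2.9,"gripper":100},{"dx":-3.6,"dy":2,"dz":0,"rx":0,"ry":0,"rz":0,"gripper":100},{"dx":-3.6,"dy":2,"dz":0,"rx":0,"ry":0,"rz":0,"gripper":100},{"dx":-3.6,"dy":2,"dz":0,"rx":0,"ry":0,"rz":0,"gripper":100},{"dx":-3.6,"dy":2,"dz":0,"rx":0,"ry":0,"rz":0,"gripper":100},{"dx":-3.6,"dy":2,"dz":0,"rx":0,"ry":0,"rz":0,"gripper":100},{"dx":-0.8,"dy":3.6,"dz":0,"rx":0,"ry":0,"rz":0,"gripper":100},{"dx":-0.8,"dy":3.6,"dz":0,"rx":0,"ry":0,"rz":0,"gripper":100},{"dx":-0.8,"dy":3.6,"dz":0,"rx":0,"ry":0,"rz":0,"gripper":100},{"dx":-0.8,"dy":3.6,"dz":0,"rx":0,"ry":0,"rz":0,"gripper":100},{"dx":-0.8,"dy":3.6,"dz":0,"rx":0,"ry":0,"rz":0,"gripper":100},{"dx":0,"dy":0,"dz":0,"rx":0,"ry":0,"rz":0,"gripper":100}]'
cat > w.py <<'E'
import sys
from h import *
# tool-axis shift (cm) that brings TCP to x,y,z ; yaw error in deg
def rel(x,y,z):
    s=status.observe();M=R.from_quat(np.r_[s['tool_rot'][1:],s['tool_rot'][0]]).as_matrix()
    print('t',round(s['clock'],2),'tcp',s['tcp_pos'].round(4),'j',s['joint_pos'].round(2),'F',s['wrist_force'].round(1),'open',round(s['opening'],3))
    print('shift cm',(M.T@(np.array([x,y,z])-s['tcp_pos'])*100).round(2),'turn deg',np.degrees(R.from_matrix(M.T@np.array([[0,1,0],[1,0,0],[0,0,-1.]])).as_rotvec()).round(1))
if __name__=='__main__': rel(*map(float,sys.argv[1:4]))
E
python3 w.py .56 .317 .2
```

```text
clock: 2.3
tcp_pos: [0.462, 0.3472, 0.2437]
tool_rot: [0.001, 0.685, 0.729, -0.001]
wrist_force: [-0.9, -0.5, -0.4]
opening: 1.003
t 2.3 tcp [0.462  0.3472 0.2437] j [ 0.53  0.38  1.62 -0.    1.14  0.47] F [-0.9 -0.5 -0.4] open 1.003
shift cm [-3.61  9.6   4.38] turn deg [0.  0.1 3.6]
```

```bash
python3 -m pendant '[{"dx":-1.2,"dy":3.2,"dz":1,"rx":0,"ry":0,"rz":1.8,"gripper":75},{"dx":-1.2,"dy":3.2,"dz":1,"rx":0,"ry":0,"rz":1.5,"gripper":75},{"dx":-1.2,"dy":2.9,"dz":1,"rx":0,"ry":0,"rz":0,"gripper":75},{"dx":0,"dy":0,"dz":0,"rx":0,"ry":0,"rz":0,"gripper":75},{"dx":0,"dy":0,"dz":0,"rx":0,"ry":0,"rz":0,"gripper":75}]'
python3 w.py .56 .317 .034
python3 - <<'E'
from h import *
s=status.observe();d=cams.get_image('wrist');cv2.imwrite('pics/w1.png',d['image'][:,:,::-1])
print(np.array(d['hand_eye']).round(3))
for st,ce in blobs(d['image'],'yellow',smin=70,vmin=20): print(st,ce.round(1),onz(d,ce,.031,s).round(3))
E
```

```text
clock: 2.72
tcp_pos: [0.5615, 0.3119, 0.2115]
tool_rot: [0.001, 0.7, 0.714, -0.001]
wrist_force: [0.6, -0.1, 0.8]
opening: 0.761
t 2.72 tcp [0.5615 0.3119 0.2115] j [ 0.41  0.51  1.5  -0.    1.14  0.39] F [ 0.6 -0.1  0.8] open 0.761
shift cm [ 0.55 -0.13 17.74] turn deg [-0.   0.1  1.2]
[[-0.001 -0.969 -0.246  0.068]
 [ 1.    -0.001  0.002 -0.   ]
 [-0.002 -0.246  0.969 -0.186]
 [ 0.     0.     0.     1.   ]]
[243 160  25  29 384] [255.2 172.6] [0.56  0.318 0.031]
[128 238  24  49 616] [137.9 262. ] [0.383 0.176 0.031]
[362 238  22  49 586] [374.2 262.4] [0.746 0.182 0.031]
[260 283  38  17  65] [274.3 286.7] [0.594 0.137 0.031]
[374 294  90   7 493] [417.9 297. ] [0.824 0.123 0.031]
[335 298  38   3  72] [354.  298.9] [0.722 0.117 0.031]
[354 367   9  17  93] [357.6 376.7] [ 0.746 -0.039  0.031]
```

View pics/w1.png

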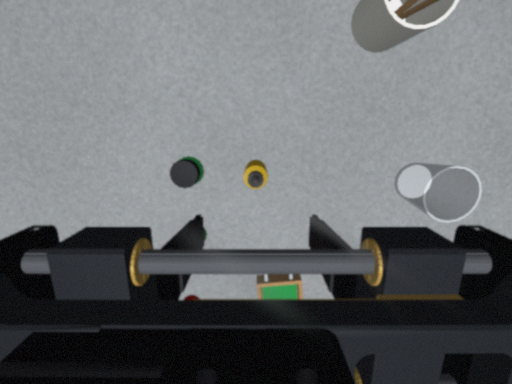

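The wrist view shows the yellow dropper at (255,175), which agrees with the other cameras. Descending and gripping it.

```bash
python3 -m pendant '[{"dx":0.6,"dy":-0.1,"dz":3.4,"rx":0,"ry":0,"rz":1,"gripper":75},{"dx":0,"dy":0,"dz":3.6,"rx":0,"ry":0,"rz":0,"gripper":75},{"dx":0,"dy":0,"dz":3.6,"rx":0,"ry":0,"rz":0,"gripper":75},{"dx":0,"dy":0,"dz":3,"rx":0,"ry":0,"rz":0,"gripper":75},{"dx":0,"dy":0,"dz":2.5,"rx":0,"ry":0,"rz":0,"gripper":75},{"dx":0,"dy":0,"dz":0.5,"rx":0,"ry":0,"rz":0,"gripper":75},{"dx":0,"dy":0,"dz":0,"rx":0,"ry":0,"rz":0,"gripper":75}]'; python3 w.py .56 .318 .034
```

```text
clock: 3.35
tcp_pos: [0.556, 0.3232, 0.0459]
tool_rot: [0.002, 0.699, 0.715, 0.003]
wrist_force: [-0.7, -0.5, 1.5]
opening: 0.751
t 3.35 tcp [0.556  0.3232 0.0459] j [ 0.42  0.69  1.65 -0.    0.8   0.4 ] F [-0.7 -0.5  1.5] open 0.751
shift cm [-0.53  0.38  1.19] turn deg [ 0.4 -0.1  1.3]
```

```bash
python3 -m pendant '[{"dx":-0.5,"dy":0.4,"dz":1,"rx":0,"ry":0,"rz":1,"gripper":75},{"dx":0,"dy":0,"dz":0.2,"rx":0,"ry":0,"rz":0,"gripper":75},{"dx":0,"dy":0,"dz":0,"rx":0,"ry":0,"rz":0,"gripper":0},{"dx":0,"dy":0,"dz":0,"rx":0,"ry":0,"rz":0,"gripper":0},{"dx":0,"dy":0,"dz":0,"rx":0,"ry":0,"rz":0,"gripper":0},{"dx":0,"dy":0,"dz":0,"rx":0,"ry":0,"rz":0,"gripper":0},{"dx":0,"dy":0,"dz":0,"rx":0,"ry":0,"rz":0,"gripper":0}]' 20; python3 w.py .56 .318 .034
```

```text
clock: 3.93
tcp_pos: [0.5626, 0.32, 0.0408]
tool_rot: [0.004, 0.705, 0.709, 0.008]
wrist_force: [0.6, 0.2, -0.4]
opening: 0.458
t 3.93 tcp [0.5626 0.32   0.0408] j [ 0.42  0.7   1.65 -0.    0.78  0.41] F [ 0.6  0.2 -0.4] open 0.458
shift cm [-0.21 -0.28  0.67] turn deg [ 0.9 -0.3  0.3]
```

```bash
python3 -m pendant '[{"dx":-0.1,"dy":-0.2,"dz":0.6,"rx":0.9,"ry":0,"rz":0,"gripper":40},{"dx":0,"dy":0,"dz":0.1,"rx":0,"ry":0,"rz":0,"gripper":0},{"dx":0,"dy":0,"dz":0,"rx":0,"ry":0,"rz":0,"gripper":0},{"dx":0,"dy":0,"dz":0,"rx":0,"ry":0,"rz":0,"gripper":0},{"dx":0,"dy":0,"dz":0,"rx":0,"ry":0,"rz":0,"gripper":0},{"dx":0,"dy":0,"dz":0,"rx":0,"ry":0,"rz":0,"gripper":0}]' 20; python3 w.py .627 -.088 .17
```

```text
clock: 4.43
tcp_pos: [0.561, 0.3192, 0.0341]
tool_rot: [-0.002, 0.705, 0.709, 0.002]
wrist_force: [-0.6, -0.4, 1.8]
opening: 0.33
t 4.43 tcp [0.561  0.3192 0.0341] j [0.41 0.71 1.65 0.01 0.78 0.4 ] F [-0.6 -0.4  1.8] open 0.33
shift cm [-40.67   6.36 -13.85] turn deg [ 0.  -0.4  0.3]
```

Gripped (opening 31 mm). Lifting and carrying it over the yellow bay.

```bash
python3 -m pendant '[{"dx":0,"dy":0,"dz":-1.5,"rx":0,"ry":0,"rz":0,"gripper":0},{"dx":0,"dy":0,"dz":-3,"rx":0,"ry":0,"rz":0,"gripper":0},{"dx":0,"dy":0,"dz":-3.5,"rx":0,"ry":0,"rz":0,"gripper":0},{"dx":-1,"dy":0.2,"dz":-3.5,"rx":0,"ry":0,"rz":0,"gripper":0},{"dx":-2.5,"dy":0.4,"dz":-2,"rx":0,"ry":0,"rz":0,"gripper":0},{"dx":-3.5,"dy":0.6,"dz":0,"rx":0,"ry":0,"rz":0,"gripper":0},{"dx":-3.5,"dy":0.6,"dz":0,"rx":0,"ry":0,"rz":0,"gripper":0},{"dx":-3.5,"dy":0.6,"dz":0,"rx":0,"ry":0,"rz":0,"gripper":0},{"dx":-3.5,"dy":0.6,"dz":0,"rx":0,"ry":0,"rz":0,"gripper":0},{"dx":-3.5,"dy":0.6,"dz":0,"rx":0,"ry":0,"rz":0,"gripper":0},{"dx":-3.5,"dy":0.6,"dz":0,"rx":0,"ry":0,"rz":0,"gripper":0},{"dx":-3,"dy":0.6,"dz":0,"rx":0,"ry":0,"rz":0,"gripper":0}]'; python3 w.py .627 -.088 .17
```

```text
clock: 5.43
tcp_pos: [0.6105, 0.038, 0.1724]
tool_rot: [-0.002, 0.701, 0.713, 0.001]
wrist_force: [0.2, 0.0, -0.9]
opening: 0.326
t 5.43 tcp [0.6105 0.038  0.1724] j [-0.05  0.5   1.62  0.    1.02 -0.07] F [ 0.2  0.  -0.9] open 0.326
shift cm [-12.63   1.45   0.18] turn deg [-0.1 -0.2  0.9]
```

```bash
python3 -m pendant '[{"dx":-3.5,"dy":0.5,"dz":0,"rx":0,"ry":0,"rz":0.5,"gripper":0},{"dx":-3.2,"dy":0.4,"dz":0,"rx":0,"ry":0,"rz":0,"gripper":0},{"dx":-2.2,"dy":0.3,"dz":0,"rx":0,"ry":0,"rz":0,"gripper":0},{"dx":-1,"dy":0.1,"dz":0,"rx":0,"ry":0,"rz":0,"gripper":0},{"dx":0,"dy":0,"dz":0,"rx":0,"ry":0,"rz":0,"gripper":0},{"dx":0,"dy":0,"dz":0,"rx":0,"ry":0,"rz":0,"gripper":0}]'; python3 w.py .627 -.088 .046
python3 - <<'E'
from h import *
s=status.observe();d=cams.get_image('wrist');cv2.imwrite('pics/w2.png',d['image'][:,:,::-1])
d=cams.get_image('scene');cv2.imwrite('pics/s2.png',d['image'][:,:,::-1])
E
```

```text
clock: 5.93
tcp_pos: [0.6245, -0.0717, 0.1705]
tool_rot: [-0.002, 0.707, 0.707, 0.0]
wrist_force: [-0.1, 1.4, -0.9]
opening: 0.329
t 5.93 tcp [ 0.6245 -0.0717  0.1705] j [-0.22  0.52  1.58  0.    1.04 -0.22] F [-0.1  1.4 -0.9] open 0.329
shift cm [-1.68  0.28 12.44] turn deg [-0.2 -0.2  0. ]
```

View pics/w2.png

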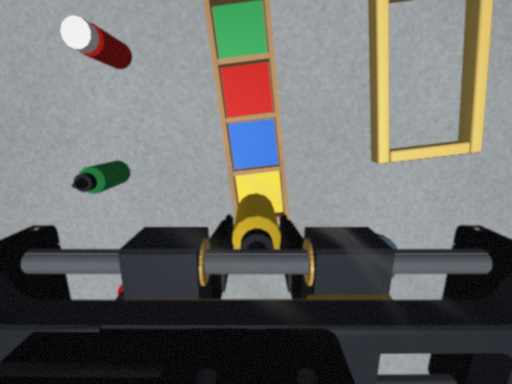

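The bottle hangs upright in the jaws, with the yellow plate just below it at (260,190). I'll refine the bay centres from this view, then lower.

```bash
python3 - <<'E'
from h import *
s=status.observe();d=cams.get_image('wrist')
for c in HUE:
  for st,ce in blobs(d['image'],c,amin=600,smin=110,vmin=90):
    print(c,st,ce.round(1),onz(d,ce,.01,s).round(3))
E
python3 -m pendant '[{"dx":-1.5,"dy":0.3,"dz":1,"rx":0,"ry":0,"rz":0,"gripper":0},{"dx":-0.3,"dy":0,"dz":2.5,"rx":0,"ry":0,"rz":0,"gripper":0},{"dx":0,"dy":0,"dz":2.5,"rx":0,"ry":0,"rz":0,"gripper":0},{"dx":0,"dy":0,"dz":1,"rx":0,"ry":0,"rz":0,"gripper":0},{"dx":0,"dy":0,"dz":0,"rx":0,"ry":0,"rz":0,"gripper":0}]'; python3 w.py .627 -.088 .046
```

```text
green [ 213    1   54   58 2511] [239.9  29.4] [0.605 0.11  0.01 ]
blue [ 229  120   49   50 2021] [253.2 144.3] [ 0.62  -0.023  0.01 ]
red [ 220   62   54   57 2480] [246.9  89.8] [0.613 0.043 0.01 ]
yellow [ 370    0  123  164 7356] [431.5  85.2] [0.84  0.049 0.01 ]
yellow [ 232  171   52   79 2911] [257.8 205.4] [ 0.627 -0.105  0.01 ]
clock: 6.5
tcp_pos: [0.629, -0.0855, 0.0986]
tool_rot: [-0.001, 0.704, 0.711, 0.001]
wrist_force: [-0.9, -0.2, -0.7]
opening: 0.327
t 6.5 tcp [ 0.629  -0.0855  0.0986] j [-0.24  0.61  1.63  0.    0.9  -0.25] F [-0.9 -0.2 -0.7] open 0.327
shift cm [-0.26 -0.2   5.26] turn deg [ 0.1 -0.2  0.6]
```

```bash
python3 -m pendant '[{"dx":-0.2,"dy":-0.1,"dz":2.2,"rx":0,"ry":0,"rz":0.5,"gripper":0},{"dx":0,"dy":0,"dz":1.8,"rx":0,"ry":0,"rz":0,"gripper":0},{"dx":0,"dy":0,"dz":0.5,"rx":0,"ry":0,"rz":0,"gripper":0},{"dx":0,"dy":0,"dz":0,"rx":0,"ry":0,"rz":0,"gripper":0},{"dx":0,"dy":0,"dz":0,"rx":0,"ry":0,"rz":0,"gripper":0}]'; python3 w.py .627 -.088 .044
```

```text
clock: 6.92
tcp_pos: [0.63, -0.0865, 0.0552]
tool_rot: [0.001, 0.706, 0.709, 0.002]
wrist_force: [0.4, -0.1, 0.2]
opening: 0.326
t 6.92 tcp [ 0.63   -0.0865  0.0552] j [-0.24  0.67  1.66  0.    0.81 -0.25] F [ 0.4 -0.1  0.2] open 0.326
shift cm [-0.15 -0.3   1.12] turn deg [ 0.2 -0.1  0.2]
```

```bash
python3 -m pendant '[{"dx":-0.1,"dy":-0.3,"dz":0.6,"rx":0,"ry":0,"rz":0,"gripper":0},{"dx":0,"dy":0,"dz":0.4,"rx":0,"ry":0,"rz":0,"gripper":0},{"dx":0,"dy":0,"dz":0.2,"rx":0,"ry":0,"rz":0,"gripper":0},{"dx":0,"dy":0,"dz":0,"rx":0,"ry":0,"rz":0,"gripper":0},{"dx":0,"dy":0,"dz":0,"rx":0,"ry":0,"rz":0,"gripper":0}]'; python3 w.py .627 -.088 .044
```

```text
clock: 7.33
tcp_pos: [0.6285, -0.0877, 0.0461]
tool_rot: [0.003, 0.705, 0.709, 0.003]
wrist_force: [0.3, 0.1, 0.2]
opening: 0.325
t 7.33 tcp [ 0.6285 -0.0877  0.0461] j [-0.24  0.68  1.68  0.    0.78 -0.25] F [0.3 0.1 0.2] open 0.325
shift cm [-0.03 -0.15  0.21] turn deg [ 0.5 -0.   0.3]
```

```bash
python3 -m pendant '[{"dx":0,"dy":0,"dz":0.25,"rx":0.4,"ry":0,"rz":0,"gripper":0},{"dx":0,"dy":0,"dz":0,"rx":0,"ry":0,"rz":0,"gripper":0},{"dx":0,"dy":0,"dz":0,"rx":0,"ry":0,"rz":0,"gripper":0}]'; python3 w.py .627 -.088 .044
```

```text
clock: 7.58
tcp_pos: [0.629, -0.0879, 0.0444]
tool_rot: [0.001, 0.705, 0.709, 0.001]
wrist_force: [-0.7, 0.5, -0.7]
opening: 0.329
t 7.58 tcp [ 0.629  -0.0879  0.0444] j [-0.24  0.68  1.67  0.    0.79 -0.25] F [-0.7  0.5 -0.7] open 0.329
shift cm [-0.01 -0.2   0.04] turn deg [ 0.1 -0.   0.3]
```

```bash
python3 -m pendant '[{"dx":0,"dy":0,"dz":0.05,"rx":0,"ry":0,"rz":0,"gripper":40},{"dx":0,"dy":0,"dz":0,"rx":0,"ry":0,"rz":0,"gripper":60},{"dx":0,"dy":0,"dz":0,"rx":0,"ry":0,"rz":0,"gripper":70},{"dx":0,"dy":0,"dz":0,"rx":0,"ry":0,"rz":0,"gripper":70},{"dx":0,"dy":0,"dz":0,"rx":0,"ry":0,"rz":0,"gripper":70},{"dx":0,"dy":0,"dz":-1,"rx":0,"ry":0,"rz":0,"gripper":70},{"dx":0,"dy":0,"dz":-3,"rx":0,"ry":0,"rz":0,"gripper":70},{"dx":0,"dy":0,"dz":-3.5,"rx":0,"ry":0,"rz":0,"gripper":70},{"dx":0,"dy":0,"dz":-3.5,"rx":0,"ry":0,"rz":0,"gripper":70},{"dx":0,"dy":0,"dz":-2,"rx":0,"ry":0,"rz":0,"gripper":70},{"dx":0,"dy":0,"dz":0,"rx":0,"ry":0,"rz":0,"gripper":70}]'; python3 w.py .437 -.062 .17
```

```text
clock: 8.5
tcp_pos: [0.6278, -0.0877, 0.1808]
tool_rot: [-0.001, 0.706, 0.709, -0.0]
wrist_force: [-0.3, 0.1, 0.9]
opening: 0.697
t 8.5 tcp [ 0.6278 -0.0877  0.1808] j [-0.24  0.52  1.56  0.    1.07 -0.25] F [-0.3  0.1  0.9] open 0.697
shift cm [  2.66 -19.07   1.11] turn deg [-0.1 -0.1  0.3]
```

```bash
python3 -m pendant '[{"dx":0.4,"dy":-2.5,"dz":0,"rx":0,"ry":0,"rz":0,"gripper":70},{"dx":0.5,"dy":-3.6,"dz":0,"rx":0,"ry":0,"rz":0,"gripper":70},{"dx":0.5,"dy":-3.6,"dz":0,"rx":0,"ry":0,"rz":0,"gripper":70},{"dx":0.5,"dy":-3.6,"dz":0,"rx":0,"ry":0,"rz":0,"gripper":70},{"dx":0.5,"dy":-3.2,"dz":0,"rx":0,"ry":0,"rz":0,"gripper":70},{"dx":0.3,"dy":-2,"dz":0,"rx":0,"ry":0,"rz":0,"gripper":70},{"dx":0,"dy":0,"dz":0,"rx":0,"ry":0,"rz":0,"gripper":70},{"dx":0,"dy":0,"dz":0,"rx":0,"ry":0,"rz":0,"gripper":70}]'; python3 w.py .437 -.062 .034
python3 - <<'E'
from h import *
s=status.observe();d=cams.get_image('wrist');cv2.imwrite('pics/w3.png',d['image'][:,:,::-1])
for st,ce in blobs(d['image'],'green',smin=70,vmin=20): print(st,ce.round(1),onz(d,ce,.031,s).round(3))
d=cams.get_image('scene')
cv2.imwrite('pics/s3.png',cv2.resize(d['image'],None,fx=1.5,fy=1.5)[:,:,::-1])
E
```

```text
clock: 9.17
tcp_pos: [0.4329, -0.0596, 0.1805]
tool_rot: [0.0, 0.705, 0.709, 0.001]
wrist_force: [1.4, 0.5, -0.3]
opening: 0.702
t 9.17 tcp [ 0.4329 -0.0596  0.1805] j [-0.29  0.25  2.02  0.    0.87 -0.29] F [ 1.4  0.5 -0.3] open 0.702
shift cm [-0.26  0.39 14.65] turn deg [ 0.1 -0.   0.3]
[ 379   16   44   56 2217] [399.9  43.4] [0.598 0.104 0.031]
[246 169  26  31 395] [258.4 181.6] [ 0.436 -0.059  0.031]
```

View pics/s3.png

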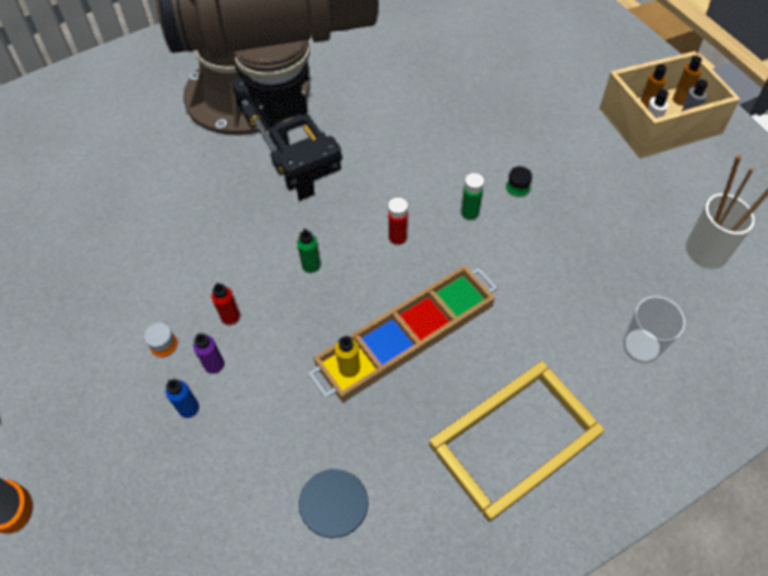

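The scene view shows yellow standing upright in the yellow bay at (347,355). Green is confirmed below the gripper, so I'm going down for it.

```bash
python3 -m pendant '[{"dx":-0.1,"dy":0.2,"dz":3,"rx":0,"ry":0,"rz":0,"gripper":70},{"dx":0,"dy":0,"dz":3.5,"rx":0,"ry":0,"rz":0,"gripper":70},{"dx":0,"dy":0,"dz":3,"rx":0,"ry":0,"rz":0,"gripper":70},{"dx":0,"dy":0,"dz":2,"rx":0,"ry":0,"rz":0,"gripper":70},{"dx":0,"dy":0,"dz":1.2,"rx":0,"ry":0,"rz":0,"gripper":70},{"dx":0,"dy":0,"dz":0,"rx":0,"ry":0,"rz":0,"gripper":65},{"dx":0,"dy":0,"dz":0,"rx":0,"ry":0,"rz":0,"gripper":60}]'; python3 w.py .437 -.061 .034
```

```text
clock: 9.85
tcp_pos: [0.4458, -0.0629, 0.047]
tool_rot: [0.003, 0.705, 0.709, 0.002]
wrist_force: [-0.2, -0.5, -0.2]
opening: 0.629
t 9.85 tcp [ 0.4458 -0.0629  0.047 ] j [-0.29  0.49  2.13  0.    0.51 -0.3 ] F [-0.2 -0.5 -0.2] open 0.629
shift cm [ 0.19 -0.89  1.3 ] turn deg [0.5 0.1 0.3]
```

```bash
python3 -m pendant '[{"dx":0.1,"dy":-0.7,"dz":0.7,"rx":0.4,"ry":0,"rz":0,"gripper":60},{"dx":0,"dy":0,"dz":0.5,"rx":0,"ry":0,"rz":0,"gripper":55},{"dx":0,"dy":0,"dz":0.1,"rx":0,"ry":0,"rz":0,"gripper":50},{"dx":0,"dy":0,"dz":0,"rx":0,"ry":0,"rz":0,"gripper":45}]'; python3 w.py .437 -.061 .034
```

```text
clock: 10.18
tcp_pos: [0.4404, -0.0624, 0.0344]
tool_rot: [0.002, 0.705, 0.709, 0.001]
wrist_force: [-0.2, 0.4, 0.3]
opening: 0.481
t 10.18 tcp [ 0.4404 -0.0624  0.0344] j [-0.29  0.51  2.15 -0.    0.47 -0.29] F [-0.2  0.4  0.3] open 0.481
shift cm [ 0.14 -0.34  0.03] turn deg [0.2 0.1 0.3]
```

```bash
python3 -m pendant '[{"dx":0,"dy":-0.2,"dz":0,"rx":0,"ry":0,"rz":0,"gripper":20},{"dx":0,"dy":0,"dz":0,"rx":0,"ry":0,"rz":0,"gripper":0},{"dx":0,"dy":0,"dz":0,"rx":0,"ry":0,"rz":0,"gripper":0},{"dx":0,"dy":0,"dz":0,"rx":0,"ry":0,"rz":0,"gripper":0},{"dx":0,"dy":0,"dz":0,"rx":0,"ry":0,"rz":0,"gripper":0}]' 20; python3 w.py .605 .110 .17
```

```text
clock: 10.6
tcp_pos: [0.4389, -0.0626, 0.0359]
tool_rot: [0.003, 0.705, 0.709, 0.001]
wrist_force: [-0.1, 0.5, -0.0]
opening: 0.332
t 10.6 tcp [ 0.4389 -0.0626  0.0359] j [-0.29  0.51  2.16 -0.    0.47 -0.29] F [-0.1  0.5 -0. ] open 0.332
shift cm [ 17.13  16.79 -13.35] turn deg [0.4 0.2 0.3]
```

```bash
python3 -m pendant '[{"dx":0,"dy":0,"dz":-1.5,"rx":0,"ry":0,"rz":0,"gripper":0},{"dx":0,"dy":0,"dz":-3,"rx":0,"ry":0,"rz":0,"gripper":0},{"dx":0,"dy":0,"dz":-3.5,"rx":0,"ry":0,"rz":0,"gripper":0},{"dx":0.5,"dy":0.5,"dz":-3.2,"rx":0,"ry":0,"rz":0,"gripper":0},{"dx":1.5,"dy":1.5,"dz":-1,"rx":0,"ry":0,"rz":0,"gripper":0},{"dx":2.5,"dy":2.5,"dz":0,"rx":0,"ry":0,"rz":0,"gripper":0},{"dx":2.8,"dy":2.8,"dz":0,"rx":0,"ry":0,"rz":0,"gripper":0},{"dx":2.8,"dy":2.8,"dz":0,"rx":0,"ry":0,"rz":0,"gripper":0},{"dx":2.8,"dy":2.8,"dz":0,"rx":0,"ry":0,"rz":0,"gripper":0},{"dx":2.2,"dy":2,"dz":0,"rx":0,"ry":0,"rz":0,"gripper":0},{"dx":1,"dy":1,"dz":0,"rx":0,"ry":0,"rz":0,"gripper":0},{"dx":0,"dy":0,"dz":0,"rx":0,"ry":0,"rz":0,"gripper":0}]'; python3 w.py .605 .110 .046
```

```text
clock: 11.6
tcp_pos: [0.6023, 0.1078, 0.1668]
tool_rot: [0.004, 0.707, 0.708, 0.003]
wrist_force: [-0.8, -0.4, -1.1]
opening: 0.327
t 11.6 tcp [0.6023 0.1078 0.1668] j [ 0.07  0.5   1.64 -0.    1.    0.07] F [-0.8 -0.4 -1.1] open 0.327
shift cm [ 0.24  0.15 12.08] turn deg [0.6 0.1 0.1]
```

```bash
python3 -m pendant '[{"dx":0.1,"dy":0,"dz":2.5,"rx":0.4,"ry":0,"rz":0,"gripper":0},{"dx":0,"dy":0,"dz":3,"rx":0,"ry":0,"rz":0,"gripper":0},{"dx":0,"dy":0,"dz":2.5,"rx":0,"ry":0,"rz":0,"gripper":0},{"dx":0,"dy":0,"dz":1.5,"rx":0,"ry":0,"rz":0,"gripper":0},{"dx":0,"dy":0,"dz":0.6,"rx":0,"ry":0,"rz":0,"gripper":0},{"dx":0,"dy":0,"dz":0,"rx":0,"ry":0,"rz":0,"gripper":0},{"dx":0,"dy":0,"dz":0,"rx":0,"ry":0,"rz":0,"gripper":0}]'; python3 w.py .605 .110 .046
```

```text
clock: 12.18
tcp_pos: [0.6008, 0.107, 0.0631]
tool_rot: [0.002, 0.706, 0.708, 0.0]
wrist_force: [-0.4, -0.5, -0.7]
opening: 0.33
t 12.18 tcp [0.6008 0.107  0.0631] j [ 0.07  0.63  1.73 -0.    0.79  0.07] F [-0.4 -0.5 -0.7] open 0.33
shift cm [0.3  0.42 1.71] turn deg [0.2 0.1 0.2]
```

```bash
python3 -m pendant '[{"dx":0.2,"dy":0.3,"dz":0.8,"rx":0,"ry":0,"rz":0,"gripper":0},{"dx":0,"dy":0,"dz":0.6,"rx":0,"ry":0,"rz":0,"gripper":0},{"dx":0,"dy":0,"dz":0.3,"rx":0,"ry":0,"rz":0,"gripper":0},{"dx":0,"dy":0,"dz":0.1,"rx":0,"ry":0,"rz":0,"gripper":0},{"dx":0,"dy":0,"dz":0,"rx":0,"ry":0,"rz":0,"gripper":0}]'; python3 w.py .605 .110 .046
```

```text
clock: 12.6
tcp_pos: [0.6056, 0.1087, 0.0471]
tool_rot: [0.003, 0.706, 0.708, 0.002]
wrist_force: [0.4, 0.1, -0.7]
opening: 0.327
t 12.6 tcp [0.6056 0.1087 0.0471] j [ 0.07  0.65  1.73 -0.    0.75  0.07] F [ 0.4  0.1 -0.7] open 0.327
shift cm [ 0.13 -0.07  0.11] turn deg [0.5 0.1 0.1]
```

```bash
python3 -m pendant '[{"dx":0,"dy":0,"dz":0.12,"rx":0.3,"ry":0,"rz":0,"gripper":0},{"dx":0,"dy":0,"dz":0,"rx":0,"ry":0,"rz":0,"gripper":0},{"dx":0,"dy":0,"dz":0,"rx":0,"ry":0,"rz":0,"gripper":45},{"dx":0,"dy":0,"dz":0,"rx":0,"ry":0,"rz":0,"gripper":65},{"dx":0,"dy":0,"dz":0,"rx":0,"ry":0,"rz":0,"gripper":70},{"dx":0,"dy":0,"dz":0,"rx":0,"ry":0,"rz":0,"gripper":70},{"dx":0,"dy":0,"dz":-1,"rx":0,"ry":0,"rz":0,"gripper":70},{"dx":0,"dy":0,"dz":-3,"rx":0,"ry":0,"rz":0,"gripper":70},{"dx":0,"dy":0,"dz":-3.5,"rx":0,"ry":0,"rz":0,"gripper":70},{"dx":0,"dy":0,"dz":-3.5,"rx":0,"ry":0,"rz":0,"gripper":70},{"dx":0,"dy":0,"dz":-1.5,"rx":0,"ry":0,"rz":0,"gripper":70},{"dx":0,"dy":0,"dz":0,"rx":0,"ry":0,"rz":0,"gripper":70}]'; python3 w.py .463 -.207 .18
```

```text
clock: 13.6
tcp_pos: [0.6048, 0.109, 0.1793]
tool_rot: [0.001, 0.706, 0.708, -0.0]
wrist_force: [-0.5, 0.0, 0.1]
opening: 0.701
t 13.6 tcp [0.6048 0.109  0.1793] j [ 0.07  0.49  1.61 -0.    1.04  0.07] F [-0.5  0.   0.1] open 0.701
shift cm [-31.57 -14.25  -0.04] turn deg [0.1 0.1 0.1]
```

```bash
python3 -m pendant '[{"dx":-2.2,"dy":-1,"dz":0,"rx":0,"ry":0,"rz":0,"gripper":70},{"dx":-3.5,"dy":-1.6,"dz":0,"rx":0,"ry":0,"rz":0,"gripper":70},{"dx":-3.5,"dy":-1.6,"dz":0,"rx":0,"ry":0,"rz":0,"gripper":70},{"dx":-3.5,"dy":-1.6,"dz":0,"rx":0,"ry":0,"rz":0,"gripper":70},{"dx":-3.5,"dy":-1.6,"dz":0,"rx":0,"ry":0,"rz":0,"gripper":70},{"dx":-3.5,"dy":-1.6,"dz":0,"rx":0,"ry":0,"rz":0,"gripper":70},{"dx":-3.5,"dy":-1.6,"dz":0,"rx":0,"ry":0,"rz":0,"gripper":70},{"dx":-3.5,"dy":-1.6,"dz":0,"rx":0,"ry":0,"rz":0,"gripper":70},{"dx":-2.5,"dy":-1.2,"dz":0,"rx":0,"ry":0,"rz":0,"gripper":70},{"dx":-1.2,"dy":-0.6,"dz":0,"rx":0,"ry":0,"rz":0,"gripper":70},{"dx":0,"dy":0,"dz":0,"rx":0,"ry":0,"rz":0,"gripper":70},{"dx":0,"dy":0,"dz":0,"rx":0,"ry":0,"rz":0,"gripper":70}]'; python3 w.py .463 -.207 .034
python3 - <<'E'
from h import *
s=status.observe();d=cams.get_image('wrist');cv2.imwrite('pics/w4.png',d['image'][:,:,::-1])
for c in('red','blue'):
  for st,ce in blobs(d['image'],c,smin=70,vmin=20): print(c,st,ce.round(1),onz(d,ce,.031,s).round(3))
E
```

```text
clock: 14.6
tcp_pos: [0.4562, -0.2059, 0.1747]
tool_rot: [-0.0, 0.705, 0.709, 0.001]
wrist_force: [0.2, 0.3, -0.3]
opening: 0.699
t 14.6 tcp [ 0.4562 -0.2059  0.1747] j [-0.56  0.34  1.89  0.    0.91 -0.56] F [ 0.2  0.3 -0.3] open 0.699
shift cm [-0.14  0.67 14.07] turn deg [ 0.  -0.1  0.3]
red [249 170  27  33 463] [260.9 183.9] [ 0.463 -0.207  0.031]
blue [ 376    0   45   57 2364] [397.8  27.7] [ 0.614 -0.028  0.031]
blue [491 141  21  19  91] [502.  149.1] [ 0.763 -0.162  0.031]
blue [486 148   8  15  41] [488.5 154.9] [ 0.747 -0.169  0.031]
blue [476 155  12  17  56] [482.3 163.9] [ 0.742 -0.18   0.031]
blue [493 155  15  18  68] [500.7 162.3] [ 0.765 -0.178  0.031]
blue [467 162  15  20  66] [472.2 172.6] [ 0.731 -0.191  0.031]
blue [480 169   8  11  25] [484.3 174.3] [ 0.747 -0.194  0.031]
blue [493 171  16  17  68] [502.7 178.6] [ 0.772 -0.199  0.031]
blue [487 176  10  10  27] [492.2 180.8] [ 0.759 -0.202  0.031]
blue [469 181  14  10  40] [475.  186.1] [ 0.738 -0.209  0.031]
blue [482 187  28  16 109] [495.2 195.1] [ 0.767 -0.221  0.031]
```

View pics/w4.png

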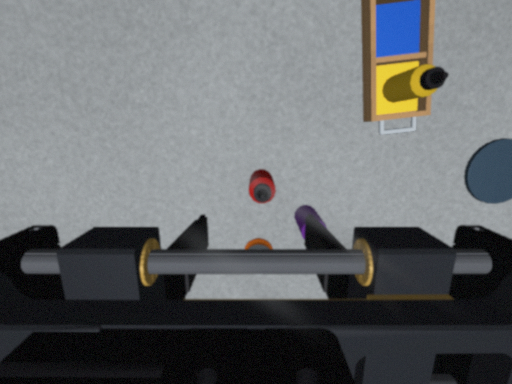

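The red dropper (black nose) is at (262,185). Purple is behind the right finger but far enough away in y.

```bash
python3 -m pendant '[{"dx":-0.1,"dy":0.5,"dz":2.5,"rx":0,"ry":0,"rz":0,"gripper":70},{"dx":0,"dy":0,"dz":3.3,"rx":0,"ry":0,"rz":0,"gripper":70},{"dx":0,"dy":-0.1,"dz":3,"rx":0,"ry":0,"rz":0,"gripper":70},{"dx":0,"dy":-0.1,"dz":2,"rx":0,"ry":0,"rz":0,"gripper":70},{"dx":0,"dy":0,"dz":1.2,"rx":0,"ry":0,"rz":0,"gripper":70},{"dx":0,"dy":0,"dz":0,"rx":0,"ry":0,"rz":0,"gripper":65},{"dx":0,"dy":0,"dz":0,"rx":0,"ry":0,"rz":0,"gripper":60}]'; python3 w.py .463 -.207 .034
```

```text
clock: 15.23
tcp_pos: [0.4637, -0.1994, 0.05]
tool_rot: [0.001, 0.702, 0.712, 0.001]
wrist_force: [-0.4, 0.6, 0.4]
opening: 0.63
t 15.23 tcp [ 0.4637 -0.1994  0.05  ] j [-0.54  0.54  2.    0.    0.6  -0.56] F [-0.4  0.6  0.4] open 0.63
shift cm [-0.76 -0.09  1.6 ] turn deg [ 0.2 -0.   0.8]
```

```bash
python3 -m pendant '[{"dx":-0.6,"dy":-0.1,"dz":0.8,"rx":0,"ry":0,"rz":0.5,"gripper":60},{"dx":0,"dy":0,"dz":0.5,"rx":0,"ry":0,"rz":0,"gripper":55},{"dx":0,"dy":0,"dz":0.3,"rx":0,"ry":0,"rz":0,"gripper":50},{"dx":0,"dy":0,"dz":0,"rx":0,"ry":0,"rz":0,"gripper":45}]'; python3 w.py .463 -.207 .034
```

```text
clock: 15.57
tcp_pos: [0.4647, -0.2053, 0.0349]
tool_rot: [0.003, 0.704, 0.71, 0.002]
wrist_force: [0.1, 0.8, 0.6]
opening: 0.483
t 15.57 tcp [ 0.4647 -0.2053  0.0349] j [-0.55  0.57  2.    0.    0.57 -0.56] F [0.1 0.8 0.6] open 0.483
shift cm [-0.17 -0.17  0.09] turn deg [0.4 0.1 0.4]
```

```bash
python3 -m pendant '[{"dx":-0.1,"dy":-0.1,"dz":0,"rx":0,"ry":0,"rz":0,"gripper":20},{"dx":0,"dy":0,"dz":0,"rx":0,"ry":0,"rz":0,"gripper":0},{"dx":0,"dy":0,"dz":0,"rx":0,"ry":0,"rz":0,"gripper":0},{"dx":0,"dy":0,"dz":0,"rx":0,"ry":0,"rz":0,"gripper":0},{"dx":0,"dy":0,"dz":0,"rx":0,"ry":0,"rz":0,"gripper":0}]' 20; python3 w.py .613 .043 .17
```

```text
clock: 15.98
tcp_pos: [0.464, -0.2069, 0.0362]
tool_rot: [0.004, 0.705, 0.71, 0.002]
wrist_force: [0.5, 0.2, -1.3]
opening: 0.324
t 15.98 tcp [ 0.464  -0.2069  0.0362] j [-0.55  0.56  2.    0.    0.57 -0.56] F [ 0.5  0.2 -1.3] open 0.324
shift cm [ 24.85  15.18 -13.32] turn deg [0.5 0.2 0.4]
```

```bash
python3 -m pendant '[{"dx":0,"dy":0,"dz":-1.5,"rx":0,"ry":0,"rz":0,"gripper":0},{"dx":0,"dy":0,"dz":-3.2,"rx":0,"ry":0,"rz":0,"gripper":0},{"dx":0,"dy":0,"dz":-3.5,"rx":0,"ry":0,"rz":0,"gripper":0},{"dx":0.8,"dy":0.5,"dz":-3.4,"rx":0,"ry":0,"rz":0,"gripper":0},{"dx":2,"dy":1.3,"dz":-1.4,"rx":0,"ry":0,"rz":0,"gripper":0},{"dx":3.4,"dy":2,"dz":0,"rx":0,"ry":0,"rz":0,"gripper":0},{"dx":3.4,"dy":2.1,"dz":0,"rx":0,"ry":0,"rz":0,"gripper":0},{"dx":3.4,"dy":2.1,"dz":0,"rx":0,"ry":0,"rz":0,"gripper":0},{"dx":3.4,"dy":2.1,"dz":0,"rx":0,"ry":0,"rz":0,"gripper":0},{"dx":3.4,"dy":2.1,"dz":0,"rx":0,"ry":0,"rz":0,"gripper":0},{"dx":2.5,"dy":1.5,"dz":0,"rx":0,"ry":0,"rz":0,"gripper":0},{"dx":1.2,"dy":0.8,"dz":0,"rx":0,"ry":0,"rz":0,"gripper":0}]'; python3 w.py .613 .043 .046
```

```text
clock: 16.98
tcp_pos: [0.6113, 0.0374, 0.1763]
tool_rot: [0.005, 0.708, 0.707, 0.004]
wrist_force: [-0.3, -0.3, 0.1]
opening: 0.328
t 16.98 tcp [0.6113 0.0374 0.1763] j [-0.05  0.49  1.63 -0.    1.01 -0.04] F [-0.3 -0.3  0.1] open 0.328
shift cm [5.800e-01 1.000e-02 1.303e+01] turn deg [ 0.7  0.1 -0.1]
```

```bash
python3 -m pendant '[{"dx":0,"dy":0,"dz":0,"rx":0.4,"ry":0,"rz":0,"gripper":0},{"dx":0,"dy":0,"dz":2.5,"rx":0,"ry":0,"rz":0,"gripper":0},{"dx":0,"dy":0,"dz":3,"rx":0,"ry":0,"rz":0,"gripper":0},{"dx":0,"dy":0,"dz":2.5,"rx":0,"ry":0,"rz":0,"gripper":0},{"dx":0,"dy":0,"dz":1.8,"rx":0,"ry":0,"rz":0,"gripper":0},{"dx":0,"dy":0,"dz":0.8,"rx":0,"ry":0,"rz":0,"gripper":0},{"dx":0,"dy":0,"dz":0,"rx":0,"ry":0,"rz":0,"gripper":0},{"dx":0,"dy":0,"dz":0,"rx":0,"ry":0,"rz":0,"gripper":0}]'; python3 w.py .613 .043 .046
```

```text
clock: 17.65
tcp_pos: [0.612, 0.038, 0.0677]
tool_rot: [0.003, 0.706, 0.708, 0.001]
wrist_force: [-0.3, 0.2, -0.3]
opening: 0.33
t 17.65 tcp [0.612  0.038  0.0677] j [-0.04  0.62  1.72 -0.    0.79 -0.05] F [-0.3  0.2 -0.3] open 0.33
shift cm [0.5  0.09 2.17] turn deg [0.3 0.1 0.2]
```

```bash
python3 -m pendant '[{"dx":0.4,"dy":0.1,"dz":1,"rx":0,"ry":0,"rz":0,"gripper":0},{"dx":0,"dy":0,"dz":0.8,"rx":0,"ry":0,"rz":0,"gripper":0},{"dx":0,"dy":0,"dz":0.4,"rx":0,"ry":0,"rz":0,"gripper":0},{"dx":0,"dy":0,"dz":0.1,"rx":0,"ry":0,"rz":0,"gripper":0},{"dx":0,"dy":0,"dz":0,"rx":0,"ry":0,"rz":0,"gripper":0}]'; python3 w.py .613 .043 .046
```

```text
clock: 18.07
tcp_pos: [0.6148, 0.0416, 0.0462]
tool_rot: [0.005, 0.706, 0.708, 0.003]
wrist_force: [-0.0, -0.2, -0.2]
opening: 0.332
t 18.07 tcp [0.6148 0.0416 0.0462] j [-0.04  0.66  1.73 -0.    0.75 -0.04] F [-0.  -0.2 -0.2] open 0.332
shift cm [ 0.14 -0.18  0.01] turn deg [0.6 0.1 0.1]
```

```bash
python3 -m pendant '[{"dx":0,"dy":0,"dz":0.05,"rx":0.4,"ry":0,"rz":0,"gripper":0},{"dx":0,"dy":0,"dz":0,"rx":0,"ry":0,"rz":0,"gripper":0},{"dx":0,"dy":0,"dz":0,"rx":0,"ry":0,"rz":0,"gripper":45},{"dx":0,"dy":0,"dz":0,"rx":0,"ry":0,"rz":0,"gripper":65},{"dx":0,"dy":0,"dz":0,"rx":0,"ry":0,"rz":0,"gripper":70},{"dx":0,"dy":0,"dz":0,"rx":0,"ry":0,"rz":0,"gripper":70},{"dx":0,"dy":0,"dz":-1,"rx":0,"ry":0,"rz":0,"gripper":70},{"dx":0,"dy":0,"dz":-3,"rx":0,"ry":0,"rz":0,"gripper":70},{"dx":0,"dy":0,"dz":-3.5,"rx":0,"ry":0,"rz":0,"gripper":70},{"dx":0,"dy":0,"dz":-3.5,"rx":0,"ry":0,"rz":0,"gripper":70},{"dx":0,"dy":0,"dz":-1.5,"rx":0,"ry":0,"rz":0,"gripper":70},{"dx":0,"dy":0,"dz":0,"rx":0,"ry":0,"rz":0,"gripper":70}]'; python3 w.py .574 -.316 .18
```

```text
clock: 19.07
tcp_pos: [0.6139, 0.042, 0.1795]
tool_rot: [0.002, 0.706, 0.708, 0.0]
wrist_force: [0.4, -0.5, -0.6]
opening: 0.697
t 19.07 tcp [0.6139 0.042  0.1795] j [-0.04  0.49  1.61 -0.    1.04 -0.04] F [ 0.4 -0.5 -0.6] open 0.697
shift cm [-3.579e+01 -4.080e+00  2.000e-02] turn deg [0.2 0.1 0.1]
```

```bash
python3 -m pendant '[{"dx":-2.2,"dy":-0.2,"dz":0,"rx":0,"ry":0,"rz":0,"gripper":70},{"dx":-3.7,"dy":-0.4,"dz":0,"rx":0,"ry":0,"rz":0,"gripper":70},{"dx":-3.7,"dy":-0.4,"dz":0,"rx":0,"ry":0,"rz":0,"gripper":70},{"dx":-3.7,"dy":-0.4,"dz":0,"rx":0,"ry":0,"rz":0,"gripper":70},{"dx":-3.7,"dy":-0.4,"dz":0,"rx":0,"ry":0,"rz":0,"gripper":70},{"dx":-3.7,"dy":-0.4,"dz":0,"rx":0,"ry":0,"rz":0,"gripper":70},{"dx":-3.7,"dy":-0.4,"dz":0,"rx":0,"ry":0,"rz":0,"gripper":70},{"dx":-3.7,"dy":-0.4,"dz":0,"rx":0,"ry":0,"rz":0,"gripper":70},{"dx":-3.5,"dy":-0.4,"dz":0,"rx":0,"ry":0,"rz":0,"gripper":70},{"dx":-2.5,"dy":-0.3,"dz":0,"rx":0,"ry":0,"rz":0,"gripper":70},{"dx":-1,"dy":-0.1,"dz":0,"rx":0,"ry":0,"rz":0,"gripper":70},{"dx":0,"dy":0,"dz":0,"rx":0,"ry":0,"rz":0,"gripper":70}]'
python3 -m pendant '[{"dx":0,"dy":0,"dz":0,"rx":0,"ry":0,"rz":0,"gripper":70}]' >/dev/null;  python3 w.py .574 -.316 .034
python3 - <<'E'
from h import *
s=status.observe();d=cams.get_image('wrist');cv2.imwrite('pics/w5.png',d['image'][:,:,::-1])
for st,ce in blobs(d['image'],'blue',amin=200,smin=70,vmin=20): print(st,ce.round(1),onz(d,ce,.031,s).round(3))
E
```

```text
clock: 20.07
tcp_pos: [0.5722, -0.3225, 0.1744]
tool_rot: [-0.0, 0.705, 0.709, 0.001]
wrist_force: [0.2, 0.3, -0.5]
opening: 0.701
t 20.15 tcp [ 0.5718 -0.3222  0.1736] j [-0.61  0.56  1.5   0.    1.08 -0.62] F [ 0.1  0.8 -0.8] open 0.702
shift cm [ 0.59  0.23 13.96] turn deg [-0.  -0.1  0.3]
[244 164  27  33 483] [256.9 178. ] [ 0.573 -0.316  0.031]
```

View pics/w5.png

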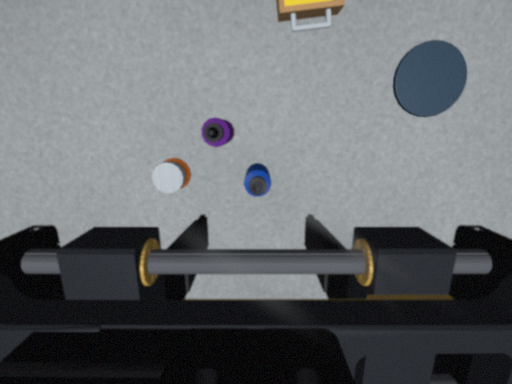

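The blue dropper is at (257,180), with purple (217,132) and the orange jar (170,175) clear of the fingers.

```bash
python3 -m pendant '[{"dx":0.4,"dy":0.1,"dz":2.5,"rx":0,"ry":0,"rz":0,"gripper":70},{"dx":0,"dy":0,"dz":3.3,"rx":0,"ry":0,"rz":0,"gripper":70},{"dx":-0.1,"dy":0,"dz":3,"rx":0,"ry":0,"rz":0,"gripper":70},{"dx":-0.1,"dy":0,"dz":2,"rx":0,"ry":0,"rz":0,"gripper":70},{"dx":0,"dy":0,"dz":1.2,"rx":0,"ry":0,"rz":0,"gripper":70},{"dx":0,"dy":0,"dz":0,"rx":0,"ry":0,"rz":0,"gripper":65},{"dx":0,"dy":0,"dz":0,"rx":0,"ry":0,"rz":0,"gripper":60}]'; python3 w.py .573 -.316 .034
```

```text
clock: 20.78
tcp_pos: [0.5768, -0.3072, 0.0513]
tool_rot: [0.0, 0.701, 0.713, 0.001]
wrist_force: [-0.4, 0.1, 0.7]
opening: 0.631
t 20.78 tcp [ 0.5768 -0.3072  0.0513] j [-0.59  0.69  1.62  0.    0.83 -0.61] F [-0.4  0.1  0.7] open 0.631
shift cm [-0.88 -0.39  1.72] turn deg [ 0.1 -0.1  1. ]
```

```bash
python3 -m pendant '[{"dx":-0.7,"dy":-0.3,"dz":0.8,"rx":0,"ry":0,"rz":0.7,"gripper":60},{"dx":0,"dy":0,"dz":0.6,"rx":0,"ry":0,"rz":0,"gripper":55},{"dx":0,"dy":0,"dz":0.3,"rx":0,"ry":0,"rz":0,"gripper":50},{"dx":0,"dy":0,"dz":0,"rx":0,"ry":0,"rz":0,"gripper":45}]'; python3 w.py .573 -.316 .034
```

```text
clock: 21.12
tcp_pos: [0.5755, -0.3134, 0.0361]
tool_rot: [0.002, 0.705, 0.71, 0.002]
wrist_force: [-0.5, -0.3, -0.2]
opening: 0.48
t 21.12 tcp [ 0.5755 -0.3134  0.0361] j [-0.6   0.71  1.62  0.    0.8  -0.61] F [-0.5 -0.3 -0.2] open 0.48
shift cm [-0.26 -0.25  0.21] turn deg [0.3 0.  0.4]
```

```bash
python3 -m pendant '[{"dx":-0.2,"dy":-0.2,"dz":0.1,"rx":0,"ry":0,"rz":0,"gripper":20},{"dx":0,"dy":0,"dz":0,"rx":0,"ry":0,"rz":0,"gripper":0},{"dx":0,"dy":0,"dz":0,"rx":0,"ry":0,"rz":0,"gripper":0},{"dx":0,"dy":0,"dz":0,"rx":0,"ry":0,"rz":0,"gripper":0},{"dx":0,"dy":0,"dz":0,"rx":0,"ry":0,"rz":0,"gripper":0}]' 20; python3 w.py .620 -.0225 .175
```

```text
clock: 21.53
tcp_pos: [0.5736, -0.3163, 0.0364]
tool_rot: [0.003, 0.705, 0.709, 0.002]
wrist_force: [0.3, 0.0, -0.4]
opening: 0.329
t 21.53 tcp [ 0.5736 -0.3163  0.0364] j [-0.61  0.71  1.63  0.    0.8  -0.61] F [ 0.3  0.  -0.4] open 0.329
shift cm [ 29.32   4.93 -13.88] turn deg [0.4 0.1 0.4]
```

```bash
python3 -m pendant '[{"dx":0,"dy":0,"dz":-1.5,"rx":0,"ry":0,"rz":0,"gripper":0},{"dx":0,"dy":0,"dz":-3.3,"rx":0,"ry":0,"rz":0,"gripper":0},{"dx":0,"dy":0,"dz":-3.6,"rx":0,"ry":0,"rz":0,"gripper":0},{"dx":0.8,"dy":0.1,"dz":-3.6,"rx":0,"ry":0,"rz":0,"gripper":0},{"dx":2,"dy":0.3,"dz":-1.6,"rx":0,"ry":0,"rz":0,"gripper":0},{"dx":3.5,"dy":0.5,"dz":0,"rx":0,"ry":0,"rz":0,"gripper":0},{"dx":3.6,"dy":0.6,"dz":0,"rx":0,"ry":0,"rz":0,"gripper":0},{"dx":3.6,"dy":0.6,"dz":0,"rx":0,"ry":0,"rz":0,"gripper":0},{"dx":3.6,"dy":0.6,"dz":0,"rx":0,"ry":0,"rz":0,"gripper":0},{"dx":3.6,"dy":0.6,"dz":0,"rx":0,"ry":0,"rz":0,"gripper":0},{"dx":3.4,"dy":0.6,"dz":0,"rx":0,"ry":0,"rz":0,"gripper":0},{"dx":2.4,"dy":0.4,"dz":0,"rx":0,"ry":0,"rz":0,"gripper":0}]'
python3 -m pendant '[{"dx":1.2,"dy":0.3,"dz":0,"rx":0,"ry":0,"rz":0,"gripper":0},{"dx":0,"dy":0,"dz":0,"rx":0,"ry":0,"rz":0,"gripper":0},{"dx":0,"dy":0,"dz":0,"rx":0,"ry":0,"rz":0,"gripper":0}]' >/dev/null; python3 w.py .620 -.0225 .046
```

```text
clock: 22.53
tcp_pos: [0.615, -0.0457, 0.1808]
tool_rot: [0.005, 0.708, 0.706, 0.003]
wrist_force: [-0.7, -0.0, 0.5]
opening: 0.328
t 22.78 tcp [ 0.6185 -0.0284  0.1813] j [-0.15  0.49  1.6  -0.    1.03 -0.16] F [-0.7  0.2 -1.4] open 0.328
shift cm [ 0.61 -0.   13.53] turn deg [0.7 0.1 0.2]
```

```bash
python3 -m pendant '[{"dx":0.4,"dy":0,"dz":0,"rx":0.4,"ry":0,"rz":0,"gripper":0},{"dx":0,"dy":0,"dz":2.5,"rx":0,"ry":0,"rz":0,"gripper":0},{"dx":0,"dy":0,"dz":3,"rx":0,"ry":0,"rz":0,"gripper":0},{"dx":0,"dy":0,"dz":2.5,"rx":0,"ry":0,"rz":0,"gripper":0},{"dx":0,"dy":0,"dz":1.8,"rx":0,"ry":0,"rz":0,"gripper":0},{"dx":0,"dy":0,"dz":0.8,"rx":0,"ry":0,"rz":0,"gripper":0},{"dx":0,"dy":0,"dz":0,"rx":0,"ry":0,"rz":0,"gripper":0},{"dx":0,"dy":0,"dz":0,"rx":0,"ry":0,"rz":0,"gripper":0}]'; python3 w.py .620 -.0225 .046
```

```text
clock: 23.45
tcp_pos: [0.62, -0.0341, 0.073]
tool_rot: [0.004, 0.71, 0.704, 0.001]
wrist_force: [0.3, 0.1, -1.1]
opening: 0.331
t 23.45 tcp [ 0.62   -0.0341  0.073 ] j [-0.16  0.63  1.69 -0.    0.82 -0.15] F [ 0.3  0.1 -1.1] open 0.331
shift cm [ 1.17 -0.03  2.69] turn deg [ 0.4  0.2 -0.4]
```

```bash
python3 -m pendant '[{"dx":0.9,"dy":0,"dz":0,"rx":0,"ry":0,"rz":0,"gripper":0},{"dx":0.2,"dy":0,"dz":0.3,"rx":0,"ry":0,"rz":0,"gripper":0},{"dx":0,"dy":0,"dz":0.8,"rx":0,"ry":0,"rz":0,"gripper":0},{"dx":0,"dy":0,"dz":0.5,"rx":0,"ry":0,"rz":0,"gripper":0},{"dx":0,"dy":0,"dz":0,"rx":0,"ry":0,"rz":0,"gripper":0}]'; python3 w.py .620 -.0225 .046
```

```text
clock: 23.87
tcp_pos: [0.6223, -0.0229, 0.0599]
tool_rot: [0.006, 0.71, 0.704, 0.003]
wrist_force: [-0.6, 0.2, 0.0]
opening: 0.322
t 23.87 tcp [ 0.6223 -0.0229  0.0599] j [-0.14  0.64  1.7  -0.    0.78 -0.13] F [-0.6  0.2  0. ] open 0.322
shift cm [ 0.05 -0.25  1.39] turn deg [ 0.7  0.3 -0.5]
```

```bash
python3 -m pendant '[{"dx":0,"dy":-0.2,"dz":0.7,"rx":0.5,"ry":0,"rz":0,"gripper":0},{"dx":0,"dy":0,"dz":0.4,"rx":0,"ry":0,"rz":0,"gripper":0},{"dx":0,"dy":0,"dz":0.2,"rx":0,"ry":0,"rz":0,"gripper":0},{"dx":0,"dy":0,"dz":0,"rx":0,"ry":0,"rz":0,"gripper":0},{"dx":0,"dy":0,"dz":0,"rx":0,"ry":0,"rz":0,"gripper":0}]'; python3 w.py .620 -.0225 .046
```

```text
clock: 24.28
tcp_pos: [0.6204, -0.0229, 0.0458]
tool_rot: [0.003, 0.71, 0.704, -0.001]
wrist_force: [-0.6, -0.0, 3.3]
opening: 0.327
t 24.28 tcp [ 0.6204 -0.0229  0.0458] j [-0.14  0.66  1.71 -0.01  0.77 -0.13] F [-0.6 -0.   3.3] open 0.327
shift cm [ 0.04 -0.04 -0.02] turn deg [ 0.2  0.3 -0.4]
```

Contact is felt (3 N). Releasing, lifting, and backing off toward the robot for a clear view.

```bash
python3 -m pendant '[{"dx":0,"dy":0,"dz":0,"rx":0,"ry":0,"rz":0,"gripper":45},{"dx":0,"dy":0,"dz":0,"rx":0,"ry":0,"rz":0,"gripper":65},{"dx":0,"dy":0,"dz":0,"rx":0,"ry":0,"rz":0,"gripper":70},{"dx":0,"dy":0,"dz":0,"rx":0,"ry":0,"rz":0,"gripper":70},{"dx":0,"dy":0,"dz":-1,"rx":0,"ry":0,"rz":0,"gripper":70},{"dx":0,"dy":0,"dz":-3,"rx":0,"ry":0,"rz":0,"gripper":70},{"dx":0,"dy":0,"dz":-3.5,"rx":0,"ry":0,"rz":0,"gripper":70},{"dx":0,"dy":0,"dz":-3.5,"rx":0,"ry":0,"rz":0,"gripper":70},{"dx":0,"dy":0,"dz":-3,"rx":0,"ry":0,"rz":0,"gripper":70},{"dx":0,"dy":-1,"dz":-1,"rx":0,"ry":0,"rz":0,"gripper":70},{"dx":0,"dy":-3,"dz":0,"rx":0,"ry":0,"rz":0,"gripper":70},{"dx":0,"dy":-3.5,"dz":0,"rx":0,"ry":0,"rz":0,"gripper":70}]'
python3 -m pendant '[{"dx":0,"dy":-3.5,"dz":0,"rx":0,"ry":0,"rz":0,"gripper":70},{"dx":0,"dy":-3.5,"dz":0,"rx":0,"ry":0,"rz":0,"gripper":70},{"dx":0,"dy":-2,"dz":0,"rx":0,"ry":0,"rz":0,"gripper":70},{"dx":0,"dy":0,"dz":0,"rx":0,"ry":0,"rz":0,"gripper":70},{"dx":0,"dy":0,"dz":0,"rx":0,"ry":0,"rz":0,"gripper":70},{"dx":0,"dy":0,"dz":0,"rx":0,"ry":0,"rz":0,"gripper":70}]'
python3 - <<'E'
from h import *
d=cams.get_image('scene');cv2.imwrite('pics/s6.png',cv2.resize(d['image'],None,fx=1.5,fy=1.5)[:,:,::-1])
d=cams.get_image('top');cv2.imwrite('pics/t6.png',d['image'][:,:,::-1])
E
```

```text
clock: 25.28
tcp_pos: [0.5468, -0.0219, 0.2071]
tool_rot: [0.004, 0.71, 0.704, 0.001]
wrist_force: [-0.1, 0.3, -0.0]
opening: 0.699
clock: 25.78
tcp_pos: [0.448, -0.0204, 0.2119]
tool_rot: [0.007, 0.71, 0.704, 0.002]
wrist_force: [0.5, -0.2, -0.2]
opening: 0.7
```

View pics/s6.png

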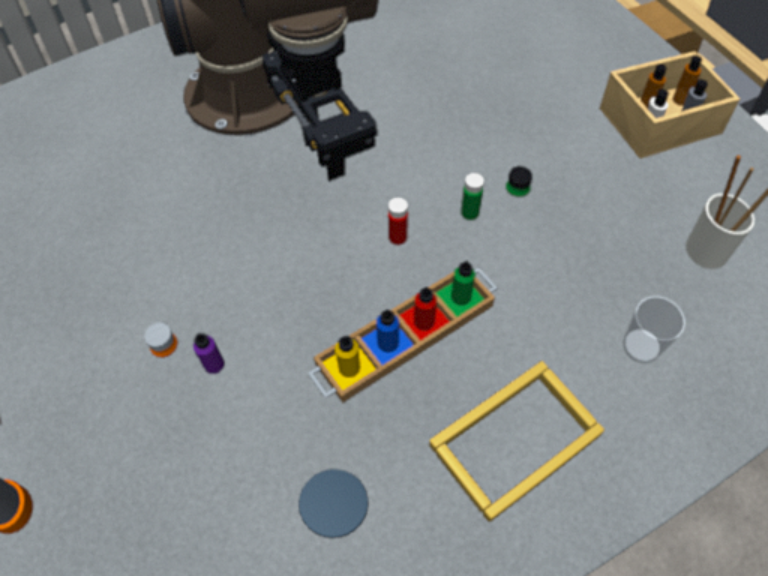

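View pics/t6.png

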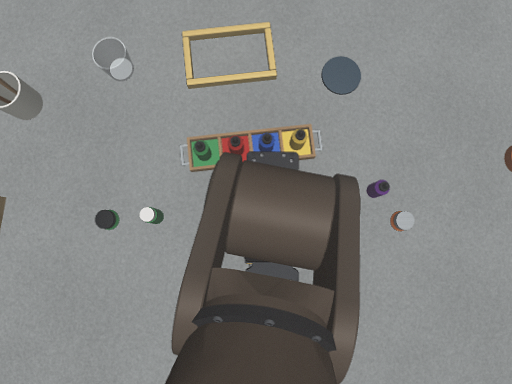

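All four droppers stand upright in their matching bays in both views, at (347,355), (388,330), (425,310) and (463,285) in the scene view. Both flatcaps are where they started, and the gripper is clear. Handing in.

```bash
python3 -c "
from cell import manip
print(manip.finish_job())"
```

```text
the job is handed in; nothing more can be done
None
```

All four dropper bottles (yellow, green, red and blue) now stand upright and released, each in the caddy bay with its own colour. I handed the job in at about 26 s of the 112 s allowed.

- **Bottles:** the last scene and top pictures show all four upright in their matching bays, with the gripper open and clear.
- **Left alone:** the scene picture shows both flat-cap bottles, the purple bottle and the jars standing where they were. In the top picture the arm hides the red flat-cap.
- **Forces:** the highest wrist force I read was about 3 N, when the blue bottle touched its plate.
- **Disagreements:** the first caddy bay positions differed by about 5 mm between the top and scene cameras, and the wrist camera fell between them. The blue bottle was about 12 mm off while being lowered, so I centred it above the walls before setting it down.

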